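# Set the bench mill and pulse it with its bayonet lid

## Robot

A 6-joint arm with a two-finger parallel gripper is mounted at the origin on the work surface; the furniture and walls round the work are solid. World frame = base frame: x ahead of the robot, y to its left, z up, the work surface at z = 0. Lengths are in m, angles in rad, forces in N, time in s.
With the tool pointing down it reaches from about 0.25 to 0.775 m from the base axis. Payload 8.9 kg.
Tool frame: the origin (TCP) lies between the finger pads; the fingertips stand 19 mm ahead of it and the grasp point (between the pads) is the TCP (r.tips_ahead is the distance from the TCP to the fingertips, in m); z points along the fingers, y is the line along which they close (so a half turn about z gives the same grasp; the last joint's range is limited). The gripper opens to 85 mm and grips with 20 to 120 N. Pads are 22 mm wide; open, the fingers measure 114 mm over their backs; the gripper's body (76 mm by 85 mm) begins 54 mm behind the grasp point. The pads swing forward as they close: fully open they stand 13 mm farther back than shut.
Start: joints at [1.132, 0.291, -0.153, 1.127, 0, 1.431], TCP at [0.155, 0.502, 0.25] pointing down, gripper open.
Joint ranges: [-2.52, 2.52], [-0.91, 1.74], [-1.3, 1.37], [-1.96, 2.02], [-1.52, 1.47], [-3.14, 3.14]. Speed limits (rad/s): [2.22, 2.22, 2.79, 3.14, 3.14, 3.14].

## Interface

Orientations are given as a unit quaternion [w, x, y, z].
In Python, from bench import status, camera, get_calibration, ticket, r gives the robot as it stands.
- The arm moves only by the tool drive_tool, never from a script. Its argument "series" is a list of rows, each a list of 7 numbers: the turn, a rotation vector about the world's x, y, z in rad, then the shift along the world's x, y, z in m, then the finger opening in m, from 0 to 0.0854. In form: [[ax, ay, az, tx, ty, tz, claw], ...]. A call has 1 to 12 rows; each row is the pose to reach, as a shift and turn from the pose commanded when the call began; what a row does not reach only later rows make up. A row lasts 1/12 s, in which the tool goes at most 41.7 mm and 7.16 degrees, less where a joint would pass 70% of its speed; a pose out of reach is approached as far as the arm can. A call with a gripper value outside its range is refused whole. The fingers move at their own pace and stop on an object; "grip_force" is the grip in N (left out, the last holds). Time passes only in rows, so rows that repeat a pose let the fingers close. It gives the time, the measured TCP pose, the force, the opening and the grip force at its end, in the units of the state.
- status.read_state(): the state, without advancing time (a new reading comes with each control period).
- camera(name): name is "scene" or "top"; returns (picture, depth): 420x560x3 uint8, red, green, blue; 420x560 float32, m along the optical axis (not along the pixel's ray), 0 where there is no reading.
- get_calibration(name): a dict with "intrinsics" (3x3 intrinsics, pixels), "xyz" and "attitude" of the camera in the world. Camera axes: x right, y up, looking along -z (the intrinsics and any distortion apply to the point x, -y, -z); pixel columns grow to the right and rows downward; lengths in m; the calibration is good to about 2 mm. A picture is of the moment at which its call begins. get_calibration takes no time and is no camera call.
- ticket.close_job(): hands the job in; it is judged then, once.
The state is a dict: "t": time; "q": joint angles; "qvel": joint speeds; "tau": joint torques, N m; "tool_pos": TCP position; "tool_rot": TCP orientation; "wrist_force": force on the tool from outside, world axes, zero at the start; "moment": the same for the moment, N m; "finger_gap": finger opening in m; "grasp_force": force on a finger pad.
Only numpy, scipy, OpenCV 4.12 (cv2) and the standard library are available. Lean on these libraries where they do the work, as an engineer would, in place of code of your own. Each camera call takes 0.05 s, during which the arm holds its last target. There are 200 camera calls.

## Task

Give the empty bench mill, which grinds our shellac flakes, a short pulse run at its finest grade. First set the grade: lift the sprung plunger on the grade collar's arm, swing the arm round to the last round hole, the one farthest from the long cleaning slot, and let the plunger drop home in it. Then drop the bayonet lid into the mill's mouth and twist it clockwise only as far as the pulse mark, an eighth of a turn, where its handle lines up with the two single ribs on the throat; it must not go on into the lock click, and the job finishes with you still holding the lid at the pulse mark against its return spring.

Things in the scene. Friction and masses are not known exactly. Their poses are not given: they have to be found in the camera images.
- mill: Bench mill, fixed: grey box base 184 x 184 x 92 mm, catch drawer in its front (-x), battery on its back; on its top, about one vertical axis: round index plate, dark grade collar with an arm, steel throat. Origin on that axis at bench level, z up; 'deg' below means anticlockwise from above from the mill's x axis.
- fine_hole (a point): Centre of the finest-grade hole at the top of the index plate (plate: 196 mm across, top 100 mm above the bench). On a circle of 84 mm radius it has a long cleaning slot (pin centre 100 to 130 deg) and round 10 mm holes at 160, 185 and 210 deg, marked by three, two and one black dots; this is the one at 210 deg, farthest from the slot.
- collar (a joint): Angle of the grade collar about the mill's axis, rad, anticlockwise from above. 0: arm at 115 deg, mid slot; 0.785, 1.222 and 1.658: the three round holes, 1.658 the finest. Starts in the slot, -0.22 to 0.22. About 0.1 N m of friction; stays where it is left.
- plunger (a joint): Height of the sprung plunger in the arm, m: 0 home in a hole or the slot, 0.007 its 8 mm round-ended pin clears the plate, 0.015 top stop. The spring pushes it down with 2.5 N at 0, 5 N at 0.010.
- plunger_knob (a point): Middle of the plunger's upright round black knob (26 mm across, 14 mm up and down from here), 84 mm from the mill's axis, 137 mm above the bench when home. The arm's boss (24 mm across) ends 16 mm below this point, the arm (24 mm wide) 26 mm below. The knob swings with the arm and does not spin on it.
- mouth (a point): Centre of the mouth at the top of the throat (90 mm outside, rim 150 mm above the bench). 63 mm bore through an 8 mm flange with two entry notches for the lid's lugs at 45 and 225 deg (22 mm wide, to 37.5 mm radius). On the throat's outside single long ribs at 0 and 180 deg mark pulse, pairs of short ribs at -30 and 150 deg the lock.
- mill_lid: Bayonet lid, loose, 0.16 to 0.3 kg, standing on its plug. Origin: middle of the plug's foot; x along the handle, z up. Steel plug 60 mm across, 24 mm long, its foot tapering to 51 mm in the last 5.5 mm; disc 93 mm across at 24 to 30 mm. Two lugs on the plug at +x and -x, 16 mm wide, to 35.8 mm radius, at 8 to 14.5 mm. A half turn makes no difference.
- lid_handle (a point): Middle of the lid's black bar handle, 48 mm above the plug's foot: bar 66 mm long (lid x), 13 mm thick, 36 mm high. The lid goes in with the handle at 45 deg (lugs over notches); fully down its disc lies on the rim, foot 126 mm above the bench.
- interlock (a joint): Turn of the sprung ring that the lugs of the seated lid push round clockwise, rad: 0 until the handle is at 20 deg (free till there), 0.35 at pulse (handle at 0 deg), about 0.85 once it has clicked into the lock (-30 deg; the click begins near -15 deg). Return torque 0.06 N m at 0, 0.15 at pulse: the lid turns back if let go.
Not all that is in view belongs to the job. Of the things shaped like the mill_lid, the bare steel one is meant.

How it is judged:
On the way, in this order (a step that is already met when the one before it is completed fails the run):
1. the plunger is lifted clear of the index plate (value of joint plunger above 0.0072 m), for 0.1 s.
2. the collar stands at the finest hole and the plunger has dropped home (value of joint collar between 1.62 and 1.7 rad and value of joint plunger below 0.0015 m), for 0.2 s.
3. the lid sits fully down in the mouth (z of mill_lid in the frame of mill below 0.1285 m and horizontal distance between mill_lid and mill below 0.004 m and angle between mill_lid's own z axis and vertical below 0.06 rad), for 0.1 s.
At the end, for the whole second after the job is handed in: Collar within 0.04 rad of the finest hole, plunger within 1.5 mm of home; lid fully down (within 2.5 mm), centred within 4 mm, level; interlock 0.20 to 0.50 rad (pulse, about 8 deg either way); the fingers still press on the lid with over 1 N (all of step 2 and all of step 3 and value of joint interlock between 0.2 and 0.5 rad and contact force between the fingers and mill_lid above 1 N); the arm keeps its last pose, push and grip.
It fails at once if the lid is twisted into the lock click (value of joint interlock above 0.7 rad).
It also fails if it takes over 72 s, if anything falls off the work surface, if the arm or the gripper's body presses on something with over 40 N, if the wrist force passes 120 N, or if a joint passes its speed limit or range.

## Working session

There is one attempt and no reset: what is moved stays moved. The work goes in short steps, Python scripts to look and compute and a tool call to move; the robot and the scene stay as the last step left them, time stands still between calls to the robot, and variables do not carry over. Pictures are saved under pics/ and viewed, at most 10 in all, crops included, and the job is handed in when it is done.

Besides the shell and the picture viewer there is one more tool, called after ">>>" as name(argument=value, ...) on one line, values as JSON. drive_tool: Moves the arm, as the interface text tells. Its arguments: {"type":"object","properties":{"series":{"type":"array"},"grip_force":{"type":"number"}},"required":["series"]}

```bash
mkdir -p pics; cat > h.py <<'E'
import numpy as np, cv2
from scipy.spatial.transform import Rotation as R
from bench import status, camera, get_calibration, ticket, r
def cal(n):
    c=get_calibration(n); a=np.array(c['attitude'],float)
    M=a if a.shape==(3,3) else R.from_quat(np.r_[a[1:],a[0]]).as_matrix()
    return np.array(c['intrinsics']),np.array(c['xyz']),M,c
def cloud(n,d):
    K,p,M,_=cal(n); v,u=np.mgrid[:d.shape[0],:d.shape[1]]
    X=np.stack([(u-K[0,2])/K[0,0]*d,-(v-K[1,2])/K[1,1]*d,-d],-1)
    return X@M.T+p
def snap(n,tag):
    im,d=camera(n); cv2.imwrite(f'pics/{tag}.png',im[...,::-1]); np.savez(f'pics/{tag}.npz',im=im,d=d); return im,d,cloud(n,d)
E
python3 - <<'E'
from h import *
for n in('scene','top'):
    snap(n,n+'0'); print(cal(n)[3])
a=[cv2.imread(f'pics/{n}0.png') for n in('scene','top')]
print(status.read_state())
E
```

```text
{'intrinsics': array([[422.48012083,   0.        , 276.39976163],
       [  0.        , 422.48012083, 213.35287659],
       [  0.        ,   0.        ,   1.        ]]), 'xyz': array([-0.52534076, -0.70493404,  0.85821717]), 'attitude': array([ 0.75951466,  0.4065222 , -0.23640277, -0.44943399])}
{'intrinsics': array([[435.79600914,   0.        , 283.90899027],
       [  0.        , 435.79600914, 200.61728484],
       [  0.        ,   0.        ,   1.        ]]), 'xyz': array([ 0.32246397, -0.15352797,  1.40661076]), 'attitude': array([ 0.71531622,  0.02597814, -0.01942304, -0.6980477 ])}
{'t': 0.1, 'q': array([ 1.13169355e+00,  2.91212757e-01, -1.54057789e-01,  1.12674454e+00,
       -1.78264919e-05,  1.43149610e+00]), 'qvel': array([-0.00043196, -0.00302404,  0.00193712, -0.00063568,  0.00105881,
        0.00086913]), 'tau': array([ 1.84493176e-03, -5.37977886e+01,  3.31917429e+01,  9.31299292e-03,
       -1.78435889e-04,  1.75397719e-05]), 'tool_pos': array([0.15488153, 0.50122141, 0.24979297]), 'tool_rot': array([-1.65243931e-04,  1.49340483e-01,  9.88785643e-01, -5.86614828e-04]), 'wrist_force': array([ 0.29653154, -0.11461987,  0.04217089]), 'moment': array([ 0.01735622,  0.03323736, -0.03723232]), 'grasp_force': 0.0, 'finger_gap': 0.08548481340722375}
```

View pics/scene0.png

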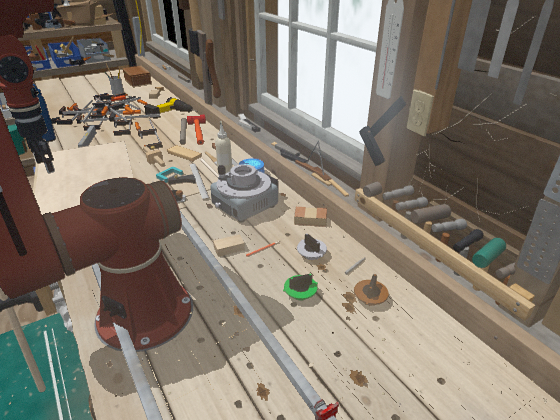

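View pics/top0.png

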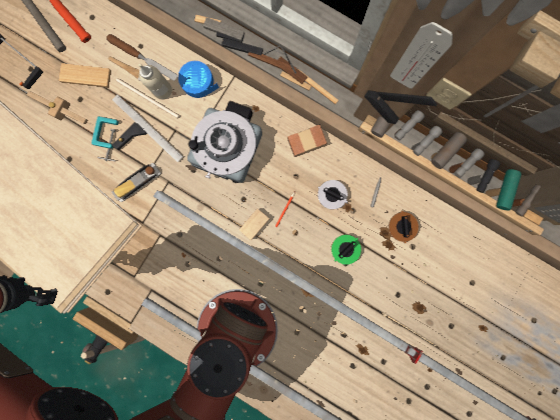

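Three lid-shaped things are in the top view: grey-white at (333,194), green at (346,249) and copper/brown at (404,226). The grey one fits "bare steel". The mill is at about (225,143). I'll enlarge to confirm.

```bash
python3 - <<'E'
from h import *
z=np.load('pics/top0.npz'); im,d=z['im'],z['d']; P=cloud('top',d)
a=cv2.resize(im[90:195,175:275],None,fx=5,fy=5,interpolation=cv2.INTER_CUBIC)[:,:,::-1]
b=cv2.resize(im[170:275,305:355+10],None,fx=5,fy=5,interpolation=cv2.INTER_CUBIC)[:,:,::-1]
cv2.imwrite('pics/c1.png',np.hstack([a,b]))
def sel(u0,u1,v0,v1,lo,hi):
    S=P[v0:v1,u0:u1].reshape(-1,3); return S[(S[:,2]>lo)&(S[:,2]<hi)]
S=sel(185,270,95,190,.143,.156); print('rim',len(S),S.mean(0),[cv2.minEnclosingCircle(S[:,:2].astype(np.float32))])
S=sel(185,270,95,190,.092,.106); print('plate',len(S),np.median(S[:,2]),cv2.minEnclosingCircle(S[:,:2].astype(np.float32)))
S=sel(185,270,95,190,.08,.096);print('box',len(S),cv2.minAreaRect(S[:,:2].astype(np.float32)))
S=sel(185,270,95,190,.125,.143);print('knob?',len(S),S.mean(0))
S=sel(305,365,170,220,.022,.036); print('disc',len(S),S.mean(0),cv2.minEnclosingCircle(S[:,:2].astype(np.float32)))
S=sel(305,365,170,220,.05,.075); print('handle',len(S),S.mean(0),cv2.minAreaRect(S[:,:2].astype(np.float32)))
E
```

```text
rim 437 [0.57656644 0.06262886 0.14921985] [((0.5826249122619629, 0.07662535458803177), 0.07153183221817017)]
plate 1943 0.09966434851673389 ((0.5794497728347778, 0.04852614179253578), 0.11748035997152328)
box 548 ((0.5928205847740173, 0.04318269342184067), (0.19073723256587982, 0.2255001813173294), 69.98912811279297)
knob? 103 [0.57489769 0.05426551 0.13401291]
disc 558 [ 0.4346627  -0.29035897  0.03003078] ((0.4355584979057312, -0.2914491593837738), 0.05115778371691704)
handle 95 [ 0.43489922 -0.29034932  0.06415942] ((0.4358624815940857, -0.2903122305870056), (0.06441503763198853, 0.01374821737408638), 64.76359558105469)
```

View pics/c1.png

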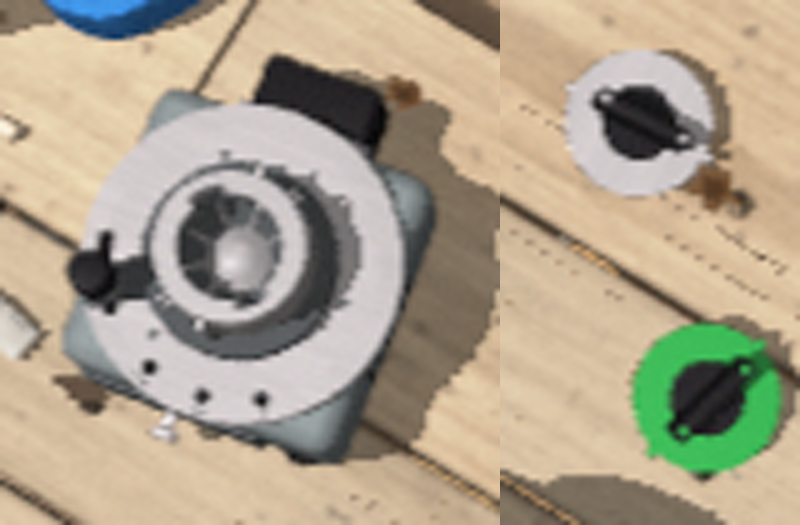

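```bash
cat > m.py <<'E'
from h import *
from scipy.optimize import least_squares
def comp(P,lo,hi,box):
    u0,u1,v0,v1=box; m=np.zeros(P.shape[:2],np.uint8); s=P[v0:v1,u0:u1,2]; m[v0:v1,u0:u1]=(s>lo)&(s<hi)
    n,L,st,_=cv2.connectedComponentsWithStats(m,connectivity=4); k=1+st[1:,4].argmax(); return L==k
def circ(P,m,r=None):
    S=P[m][:,:2].astype(np.float32); H=cv2.convexHull(S)[:,0].astype(float)
    f=lambda p:np.hypot(*(H-p[:2]).T)-p[2]
    o=least_squares(f,[*S.mean(0),r],loss='soft_l1',f_scale=.001); return o.x,np.abs(o.fun).max()
def ray(n,uv,z):
    K,p,M,_=cal(n); uv=np.atleast_2d(uv); D=np.c_[(uv[:,0]-K[0,2])/K[0,0],-(uv[:,1]-K[1,2])/K[1,1],-np.ones(len(uv))]@M.T
    return p+D*((z-p[2])/D[:,2])[:,None]
E
python3 - <<'E'
from m import *
z=np.load('pics/top0.npz'); im,d=z['im'],z['d']; P=cloud('top',d); B=(180,275,90,195)
m=comp(P,.097,.103,B);print('plate',m.sum(),circ(P,m,.098))
m=comp(P,.146,.153,B);print('rim',m.sum(),circ(P,m,.045))
m=comp(P,.147,.160,(185,203,130,155));print('knobtop',m.sum(),P[m].mean(0),circ(P,m,.013))
h=ray('top',[[175+a/5-.4,90+b/5-.4] for a,b in((150,367),(202,396),(261,399))],.1)
print('holes',h)
A=np.deg2rad([160,185,210])
f=lambda p:(np.c_[p[0]+.084*np.cos(A+p[2]),p[1]+.084*np.sin(A+p[2])]-h[:,:2]).ravel()
o=least_squares(f,[.58,.05,0]);print('fit',o.x,o.fun)
for n,z0 in(('mouth',.15),):
    pass
m=comp(P,.06,.2,(220,260,95,125))
m=comp(P,.0285,.032,(305,365,170,220));print('disc',m.sum(),circ(P,m,.0465))
m=comp(P,.055,.075,(305,365,170,220));S=P[m];print('handle',m.sum(),S.mean(0),cv2.minAreaRect(S[:,:2].astype(np.float32)))
u,s,vt=np.linalg.svd(S[:,:2]-S[:,:2].mean(0));print(np.rad2deg(np.arctan2(vt[0,1],vt[0,0])))
# scene
z=np.load('pics/scene0.npz'); P=cloud('scene',z['d'])
for nm,lo,hi,r,B in(('plate',.097,.103,.098,(205,285,155,225)),('rim',.146,.153,.045,(205,285,155,225)),('disc',.0285,.032,.0465,(290,335,225,270))):
    m=comp(P,lo,hi,B);print('scene',nm,m.sum(),circ(P,m,r))
E
```

```text
plate 1308 (array([0.5795061 , 0.05066746, 0.09761196]), np.float64(0.004072470346784152))
rim 195 (array([0.57965887, 0.0498527 , 0.04490621]), np.float64(0.0026483589793269494))
knobtop 55 [0.56291666 0.13250017 0.15068324] (array([0.56284726, 0.13259362, 0.01236976]), np.float64(0.0008318436464467577))
holes [[0.51457016 0.10237875 0.1       ]
 [0.49765093 0.07025654 0.1       ]
 [0.49666682 0.03449543 0.1       ]]
fit [ 0.57912336  0.04900322 -0.34456637] [-3.68238627e-05  3.28547475e-04  2.37668055e-04  1.22179332e-04
 -2.00842903e-04 -4.50727145e-04]
disc 26 (array([ 0.4405774 , -0.25754279,  0.0134278 ]), np.float64(0.0051325061984273095))
handle 92 [ 0.4353008  -0.28994188  0.06456481] ((0.43588706851005554, -0.29031896591186523), (0.06441520899534225, 0.013662583194673061), 64.9563980102539)
-115.41515196444922
scene plate 512 (array([0.57809298, 0.04719634, 0.09786328]), np.float64(0.0022350746689809436))
scene rim 153 (array([0.57800454, 0.04943878, 0.04646442]), np.float64(0.0086353541710485))
scene disc 74 (array([ 0.4369129, -0.2845798,  0.0393292]), np.float64(0.032171226191679905))
```

Crop: the grey-white disc at top (333,194) has the bare steel look of the index plate and throat, while the others are green and copper. So I take the grey one as the target, with its handle at about 64.6° world. The mill's holes show at (205,163), (215,169) and (227,170), and the knob at (193,144). The last hole, (227,170), is the finest. All sizes check: plate radius 97.6 mm, rim 44.9 mm, knob radius 84 mm from the axis. The mill is at (0.5793, 0.0497) with yaw −19.7°.

>>> drive_tool(series=[[0, 0, -1.073, 0.35, -0.316, 0, 0.055], [0, 0, -1.073, 0.35, -0.316, 0, 0.055], [0, 0, -1.073, 0.35, -0.316, 0, 0.055], [0, 0, -1.073, 0.35, -0.316, 0, 0.055], [0, 0, -1.073, 0.35, -0.316, 0, 0.055], [0, 0, -1.073, 0.35, -0.316, 0, 0.055], [0, 0, -1.073, 0.35, -0.316, 0, 0.055], [0, 0, -1.073, 0.35, -0.316, 0, 0.055], [0, 0, -1.073, 0.35, -0.316, 0, 0.055], [0, 0, -1.073, 0.35, -0.316, 0, 0.055], [0, 0, -1.073, 0.35, -0.316, 0, 0.055], [0, 0, -1.073, 0.35, -0.316, 0, 0.055]], grip_force=40)

```text
t: 1.1
tool_pos: [0.5085, 0.1819, 0.2498]
tool_rot: [0.001, 0.635, 0.772, -0.0]
wrist_force: [-0.4, -0.4, -1.0]
finger_gap: 0.055
grasp_force: 0.0
```

>>> drive_tool(series=[[0, 0, 0, 0.03, -0.03, 0, 0.055], [0, 0, 0, 0.058, -0.053, 0, 0.055], [0, 0, 0, 0.058, -0.053, 0, 0.055], [0, 0, 0, 0.058, -0.053, 0, 0.055], [0, 0, 0, 0.058, -0.053, 0, 0.055]])

```text
t: 1.52
tool_pos: [0.5624, 0.1328, 0.2498]
tool_rot: [-0.001, 0.634, 0.773, -0.0]
wrist_force: [0.2, -0.0, -0.3]
finger_gap: 0.0551
grasp_force: 0.0
```

```bash
python3 - <<'E'
from h import *
s=status.read_state();print(s['t'],s['tool_pos'],s['q'],r.tips_ahead)
M=R.from_quat(np.r_[s['tool_rot'][1:],s['tool_rot'][0]]).as_matrix();print(M, np.rad2deg(np.arctan2(M[1,1],M[0,1])))
E
```

```text
1.5167 [0.56238958 0.13281194 0.24978841] [ 1.05241067e-01  3.93355088e-01 -5.48106105e-03  1.17342872e+00
  3.27341636e-04  1.47831990e+00] 0.019
[[-1.96431224e-01  9.80516466e-01 -1.49480750e-03]
 [ 9.80517497e-01  1.96431691e-01  1.71264288e-04]
 [ 4.61555019e-04 -1.43204325e-03 -9.99998868e-01]] 11.32838293456954
```

>>> drive_tool(series=[[0, 0, 0, 0, 0, -0.04, 0.055], [0, 0, 0, 0, 0, -0.075, 0.055], [0, 0, 0, 0, 0, -0.095, 0.055], [0, 0, 0, 0, 0, -0.11, 0.055], [0, 0, 0, 0, 0, -0.11, 0.055], [0, 0, 0, 0, 0, -0.11, 0.02], [0, 0, 0, 0, 0, -0.11, 0.02], [0, 0, 0, 0, 0, -0.11, 0.02], [0, 0, 0, 0, 0, -0.11, 0.02], [0, 0, 0, 0, 0, -0.11, 0.02], [0, 0, 0, 0, 0, -0.11, 0.02], [0, 0, 0, 0, 0, -0.11, 0.02]])

```text
t: 2.52
tool_pos: [0.5638, 0.1333, 0.1419]
tool_rot: [0.0, 0.634, 0.774, 0.001]
wrist_force: [-1.8, 2.8, 8.1]
finger_gap: 0.0251
grasp_force: 39.4
```

>>> drive_tool(series=[[0, 0, 0, 0, 0, 0.004, 0.02], [0, 0, 0, 0, 0, 0.008, 0.02], [0, 0, 0, 0, 0, 0.012, 0.02], [0, 0, 0, 0, 0, 0.012, 0.02], [0, 0, 0, 0, 0, 0.012, 0.02], [0, 0, 0, 0, 0, 0.012, 0.02]])

```text
t: 3.02
tool_pos: [0.5632, 0.133, 0.1523]
tool_rot: [-0.0, 0.634, 0.774, 0.0]
wrist_force: [2.2, 5.5, -5.2]
finger_gap: 0.0248
grasp_force: 39.6
```

```bash
python3 -c "
import numpy as np
a=np.deg2rad(101.2)
f=lambda t,s:(round(t-s,3),*np.round(.084*np.array([np.cos(a+t)-np.cos(a+s),np.sin(a+t)-np.sin(a+s)]),4))
T=np.linspace(0,1.553,19)
for s in (0,9): print([f(t,T[s]) for t in T[s+1:s+10]])
"
```

```text
[(np.float64(0.086), np.float64(-0.007), np.float64(-0.0017)), (np.float64(0.173), np.float64(-0.0139), np.float64(-0.004)), (np.float64(0.259), np.float64(-0.0205), np.float64(-0.0069)), (np.float64(0.345), np.float64(-0.0269), np.float64(-0.0104)), (np.float64(0.431), np.float64(-0.033), np.float64(-0.0144)), (np.float64(0.518), np.float64(-0.0386), np.float64(-0.0189)), (np.float64(0.604), np.float64(-0.0439), np.float64(-0.0238)), (np.float64(0.69), np.float64(-0.0487), np.float64(-0.0292)), (np.float64(0.776), np.float64(-0.0531), np.float64(-0.0351))]
[(np.float64(0.086), np.float64(-0.0038), np.float64(-0.0062)), (np.float64(0.173), np.float64(-0.0071), np.float64(-0.0126)), (np.float64(0.259), np.float64(-0.0098), np.float64(-0.0193)), (np.float64(0.345), np.float64(-0.0119), np.float64(-0.0263)), (np.float64(0.431), np.float64(-0.0134), np.float64(-0.0333)), (np.float64(0.518), np.float64(-0.0143), np.float64(-0.0405)), (np.float64(0.604), np.float64(-0.0146), np.float64(-0.0478)), (np.float64(0.69), np.float64(-0.0143), np.float64(-0.055)), (np.float64(0.776), np.float64(-0.0133), np.float64(-0.0622))]
```

>>> drive_tool(series=[[0, 0, 0.086, -0.007, -0.0017, 0, 0.02], [0, 0, 0.173, -0.0139, -0.004, 0, 0.02], [0, 0, 0.259, -0.0205, -0.0069, 0, 0.02], [0, 0, 0.345, -0.0269, -0.0104, 0, 0.02], [0, 0, 0.431, -0.033, -0.0144, 0, 0.02], [0, 0, 0.518, -0.0386, -0.0189, 0, 0.02], [0, 0, 0.604, -0.0439, -0.0238, 0, 0.02], [0, 0, 0.69, -0.0487, -0.0292, 0, 0.02], [0, 0, 0.776, -0.0531, -0.0351, 0, 0.02], [0, 0, 0.776, -0.0531, -0.0351, 0, 0.02], [0, 0, 0.776, -0.0531, -0.0351, 0, 0.02]])

```text
t: 3.93
tool_pos: [0.5097, 0.0971, 0.1522]
tool_rot: [-0.0, 0.296, 0.955, -0.0]
wrist_force: [1.0, -0.7, -5.9]
finger_gap: 0.0246
grasp_force: 39.7
```

>>> drive_tool(series=[[0, 0, 0.086, -0.0038, -0.0062, 0, 0.02], [0, 0, 0.173, -0.0071, -0.0126, 0, 0.02], [0, 0, 0.259, -0.0098, -0.0193, 0, 0.02], [0, 0, 0.345, -0.0119, -0.0263, 0, 0.02], [0, 0, 0.431, -0.0134, -0.0333, 0, 0.02], [0, 0, 0.518, -0.0143, -0.0405, 0, 0.02], [0, 0, 0.604, -0.0146, -0.0478, 0, 0.02], [0, 0, 0.69, -0.0143, -0.055, 0, 0.02], [0, 0, 0.776, -0.0133, -0.0622, 0, 0.02], [0, 0, 0.776, -0.0133, -0.0622, 0, 0.02], [0, 0, 0.776, -0.0133, -0.0622, 0, 0.02]])

```text
t: 4.85
tool_pos: [0.4962, 0.0346, 0.152]
tool_rot: [-0.001, -0.087, 0.996, -0.001]
wrist_force: [-0.5, -3.9, -5.9]
finger_gap: 0.025
grasp_force: 39.8
```

```bash
python3 - <<'E'
from m import *
s=status.read_state();print(s['tool_pos'],s['wrist_force'],s['moment'])
M=R.from_quat(np.r_[s['tool_rot'][1:],s['tool_rot'][0]]).as_matrix();print(np.rad2deg(np.arctan2(M[1,1],M[0,1])))
im,d,P=snap('scene','s1'); v=im[130:250,180:310]; cv2.imwrite('pics/s1c.png',cv2.resize(v,None,fx=5,fy=5,interpolation=cv2.INTER_CUBIC)[...,::-1])
E
```

```text
[0.49622168 0.03460553 0.1519869 ] [-0.47568672 -3.91889296 -5.91408225] [-0.7961382   0.29100203 -0.25254574]
99.99304991659818
```

View pics/s1c.png

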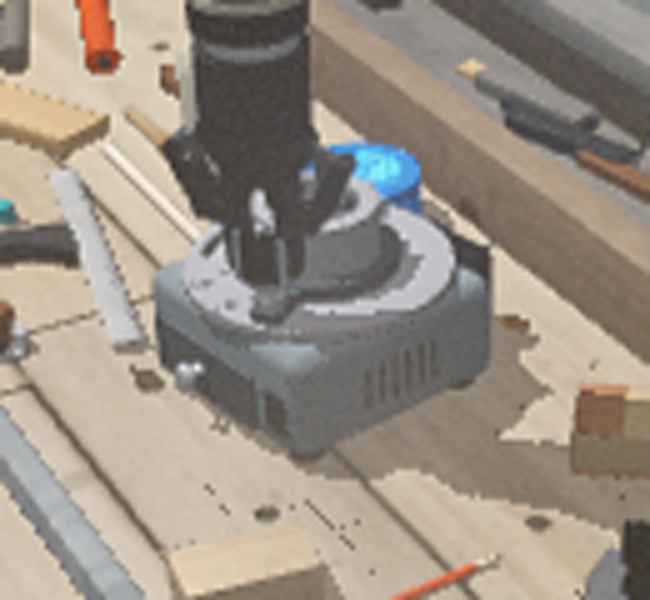

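The arm has swung with the gripper to about the third hole (crop ~(270,300)). Lowering now.

>>> drive_tool(series=[[0, 0, 0, 0, 0, -0.003, 0.02], [0, 0, 0, 0, 0, -0.006, 0.02], [0, 0, 0, 0, 0, -0.009, 0.02], [0, 0, 0, 0, 0, -0.011, 0.02], [0, 0, 0, 0, 0, -0.011, 0.02], [0, 0, 0, 0, 0, -0.011, 0.02]])

```text
t: 5.4
tool_pos: [0.4962, 0.0346, 0.1419]
tool_rot: [-0.0, -0.088, 0.996, -0.001]
wrist_force: [-5.6, -8.0, 6.2]
finger_gap: 0.0248
grasp_force: 41.2
```

Same height and force as when it was home at the start, so it is in the hole. Release and rise.

>>> drive_tool(series=[[0, 0, 0, 0, 0, 0, 0.05], [0, 0, 0, 0, 0, 0, 0.05], [0, 0, 0, 0, 0, 0, 0.05], [0, 0, 0, 0, 0, 0, 0.05], [0, 0, 0, 0, 0, 0.03, 0.05], [0, 0, 0, 0, 0, 0.06, 0.05], [0, 0, 0, 0, 0, 0.1, 0.05], [0, 0, 0, 0, 0, 0.11, 0.05], [0, 0, 0, 0, 0, 0.11, 0.05], [0, 0, 0, 0, 0, 0.11, 0.05]])

```text
t: 6.23
tool_pos: [0.497, 0.0354, 0.2514]
tool_rot: [0.001, -0.089, 0.996, -0.0]
wrist_force: [0.3, 0.1, -0.4]
finger_gap: 0.0502
grasp_force: 0.0
```

>>> drive_tool(series=[[0, 0, 0.9, -0.061, -0.325, 0, 0.05], [0, 0, 0.9, -0.061, -0.325, 0, 0.05], [0, 0, 0.9, -0.061, -0.325, 0, 0.05], [0, 0, 0.9, -0.061, -0.325, 0, 0.05], [0, 0, 0.9, -0.061, -0.325, 0, 0.05], [0, 0, 0.9, -0.061, -0.325, 0, 0.05], [0, 0, 0.9, -0.061, -0.325, 0, 0.05], [0, 0, 0.9, -0.061, -0.325, 0, 0.05], [0, 0, 0.9, -0.061, -0.325, 0, 0.05], [0, 0, 0.9, -0.061, -0.325, 0, 0.05], [0, 0, 0.9, -0.061, -0.325, 0, 0.05], [0, 0, 0.9, -0.061, -0.325, 0, 0.05]])

```text
t: 7.23
tool_pos: [0.435, -0.289, 0.2498]
tool_rot: [-0.0, -0.513, 0.858, 0.001]
wrist_force: [-0.3, 0.4, 0.4]
finger_gap: 0.0501
grasp_force: 0.0
```

```bash
python3 - <<'E'
from m import *
s=status.read_state();print(s['t'],s['tool_pos'],s['q'],s['wrist_force'])
M=R.from_quat(np.r_[s['tool_rot'][1:],s['tool_rot'][0]]).as_matrix();print(np.rad2deg(np.arctan2(M[1,1],M[0,1])))
im,d,P=snap('top','t1')
v=im[90:195,175:275]; cv2.imwrite('pics/t1c.png',cv2.resize(v,None,fx=5,fy=5,interpolation=cv2.INTER_CUBIC)[...,::-1])
m=comp(P,.142,.175,(210,245,155,190));print(m.sum(),P[m].mean(0),circ(P,m,.013))
E
```

```text
7.2333 [ 0.43499127 -0.28904517  0.24975355] [-7.26756779e-01  2.88100753e-01 -1.58492182e-01  1.12709127e+00
  3.82295309e-04 -1.80482123e+00] [-0.29840868  0.44303212  0.415859  ]
151.76859289799688
65 [0.49623393 0.03560274 0.15040365] (array([0.49657849, 0.03574427, 0.01236735]), np.float64(0.000924933450604638))
```

View pics/t1c.png

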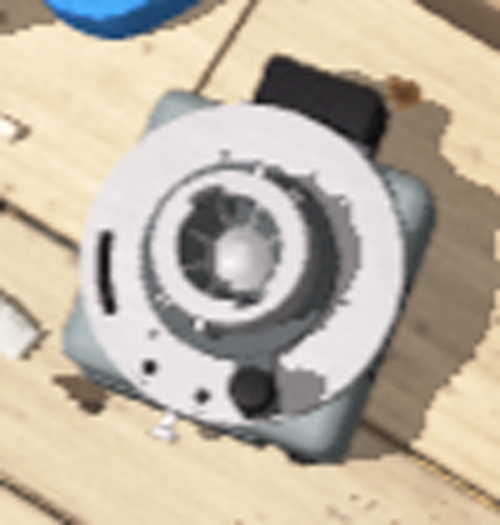

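Knob stands at the last hole, (255,390) in the crop, top at 150 mm, so it is home; the slot shows far away at (105,270). Now check the height of the black patch round the lid's handle before gripping.

```bash
python3 - <<'E'
from m import *
P=cloud('top',np.load('pics/top0.npz')['d']); c=np.array([.4354,-.2902]); e=np.array([np.cos(np.deg2rad(64.7)),np.sin(np.deg2rad(64.7))])
S=P[170:220,305:365].reshape(-1,3); q=S[:,:2]-c; a=q@e; b=q@[-e[1],e[0]]
for lo,hi in((9,14),(14,18),(18,22),(22,30)):
    k=(abs(b)>lo/1e3)&(abs(b)<hi/1e3)&(abs(a)<.012); print(lo,hi,np.percentile(S[k,2],[5,50,95]).round(4))
h=S[(S[:,2]>.06)&(S[:,2]<.07)]; q=h[:,:2]-c; print((q@e).min(),(q@e).max(),(q@[-e[1],e[0]]).min(),(q@[-e[1],e[0]]).max(),np.median(h[:,2]))
k=(S[:,2]>.027)&(S[:,2]<.034)&(np.hypot(*(S[:,:2]-c).T)<.06); H=cv2.convexHull(S[k][:,:2].astype(np.float32))[:,0].astype(float)
o=least_squares(lambda p:np.hypot(*(H-p[:2]).T)-.0465,c,loss='soft_l1',f_scale=.001);print(o.x)
E
```

```text
9 14 [0.0268 0.0311 0.037 ]
14 18 [0.0288 0.0328 0.0368]
18 22 [0.0272 0.0332 0.0355]
22 30 [0.0248 0.0309 0.0343]
-0.03211267547657008 0.03130719118177895 -0.006644726847273132 0.006430433653222464 0.06457715974962464
[ 0.43558839 -0.29015387]
```

>>> drive_tool(series=[[0, 0, 0.05, 0.0005, -0.001, -0.04, 0.05], [0, 0, 0.05, 0.0005, -0.001, -0.08, 0.05], [0, 0, 0.05, 0.0005, -0.001, -0.12, 0.05], [0, 0, 0.05, 0.0005, -0.001, -0.15, 0.05], [0, 0, 0.05, 0.0005, -0.001, -0.17, 0.05], [0, 0, 0.05, 0.0005, -0.001, -0.18, 0.05], [0, 0, 0.05, 0.0005, -0.001, -0.187, 0.05], [0, 0, 0.05, 0.0005, -0.001, -0.192, 0.05], [0, 0, 0.05, 0.0005, -0.001, -0.192, 0.05], [0, 0, 0.05, 0.0005, -0.001, -0.192, 0.05]])

```text
t: 8.12
tool_pos: [0.4368, -0.291, 0.0602]
tool_rot: [0.0, -0.535, 0.845, -0.001]
wrist_force: [-0.2, 0.0, 0.2]
finger_gap: 0.0501
grasp_force: 0.0
```

>>> drive_tool(series=[[0, 0, 0, 0, 0, 0, 0.005], [0, 0, 0, 0, 0, 0, 0.005], [0, 0, 0, 0, 0, 0, 0.005], [0, 0, 0, 0, 0, 0, 0.005], [0, 0, 0, 0, 0, 0, 0.005], [0, 0, 0, 0, 0, 0, 0.005], [0, 0, 0, 0, 0, 0, 0.005], [0, 0, 0, 0, 0, 0, 0.005]], grip_force=70)

```text
t: 8.78
tool_pos: [0.4366, -0.2911, 0.0599]
tool_rot: [0.0, -0.535, 0.845, -0.001]
wrist_force: [-0.1, -0.9, 7.3]
finger_gap: 0.0116
grasp_force: 70.8
```

>>> drive_tool(series=[[0, 0, 0, 0, 0, 0.02, 0.005], [0, 0, 0, 0, 0, 0.05, 0.005], [0, 0, 0, 0, 0, 0.09, 0.005], [0, 0, 0, 0, 0, 0.13, 0.005], [0, 0, 0, 0, 0, 0.17, 0.005], [0, 0, 0, 0, 0, 0.19, 0.005], [0, 0, 0, 0, 0, 0.19, 0.005], [0, 0, 0, 0, 0, 0.19, 0.005]])

```text
t: 9.45
tool_pos: [0.4364, -0.291, 0.2498]
tool_rot: [0.0, -0.535, 0.845, -0.001]
wrist_force: [-0.1, 0.8, -3.0]
finger_gap: 0.0119
grasp_force: 69.7
```

>>> drive_tool(series=[[0, 0, -0.08, 0.013, 0.032, 0, 0.005], [0, 0, -0.16, 0.027, 0.065, 0, 0.005], [0, 0, -0.24, 0.042, 0.1, 0, 0.005], [0, 0, -0.32, 0.057, 0.136, 0, 0.005], [0, 0, -0.4, 0.072, 0.172, 0, 0.005], [0, 0, -0.48, 0.087, 0.208, 0, 0.005], [0, 0, -0.56, 0.102, 0.244, 0, 0.005], [0, 0, -0.62, 0.117, 0.28, 0, 0.005], [0, 0, -0.67, 0.131, 0.313, 0, 0.005], [0, 0, -0.688, 0.14, 0.334, 0, 0.005], [0, 0, -0.688, 0.143, 0.341, 0, 0.005], [0, 0, -0.688, 0.143, 0.341, 0, 0.005]])

```text
t: 10.45
tool_pos: [0.5785, 0.052, 0.2469]
tool_rot: [-0.002, -0.22, 0.975, 0.001]
wrist_force: [-0.7, -0.4, -2.7]
finger_gap: 0.0118
grasp_force: 69.6
```

>>> drive_tool(series=[[0, 0, 0, 0, 0, 0, 0.005], [0, 0, 0, 0, 0, 0, 0.005], [0, 0, 0, 0, 0, 0, 0.005], [0, 0, 0, 0, 0, 0, 0.005]])

```text
t: 10.78
tool_pos: [0.5788, 0.0491, 0.2493]
tool_rot: [-0.0, -0.218, 0.976, -0.0]
wrist_force: [0.1, 0.6, -2.3]
finger_gap: 0.0117
grasp_force: 69.6
```

```bash
python3 - <<'E'
from m import *
s=status.read_state();print(s['t'],s['tool_pos'],s['q'],s['wrist_force'],s['moment'],s['finger_gap'])
M=R.from_quat(np.r_[s['tool_rot'][1:],s['tool_rot'][0]]).as_matrix();print(M.round(4),np.rad2deg(np.arctan2(M[1,1],M[0,1])))
im,d,P=snap('scene','s2'); v=im[100:250,180:310]; cv2.imwrite('pics/s2c.png',cv2.resize(v,None,fx=4,fy=4,interpolation=cv2.INTER_CUBIC)[...,::-1])
c=s['tool_pos'];h=c[2]
S=P.reshape(-1,3); S=S[np.hypot(S[:,0]-c[0],S[:,1]-c[1])<.06]
for a in np.arange(.15,.27,.005): print(round(a,3),((S[:,2]>a)&(S[:,2]<a+.005)).sum(),end=' | ')
E
```

```text
10.7833 [0.57884657 0.04910765 0.24929202] [-4.11082331e-02  3.98526140e-01  1.06589504e-03  1.17351369e+00
 -1.48125415e-04 -4.80784248e-01] [ 0.08122106  0.6006534  -2.30037095] [-0.03064998 -0.00676846 -0.04414015] 0.011717454016672218
[[-9.049e-01 -4.256e-01 -2.000e-04]
 [-4.256e-01  9.049e-01 -1.000e-04]
 [ 2.000e-04 -0.000e+00 -1.000e+00]] 115.19158107152913
0.15 70 | 0.155 1 | 0.16 0 | 0.165 0 | 0.17 0 | 0.175 0 | 0.18 0 | 0.185 1 | 0.19 8 | 0.195 22 | 0.2 13 | 0.205 7 | 0.21 6 | 0.215 117 | 0.22 108 | 0.225 8 | 0.23 9 | 0.235 11 | 0.24 16 | 0.245 18 | 0.25 21 | 0.255 28 | 0.26 12 | 0.265 16 | 0.27 13 |
```

View pics/s2c.png

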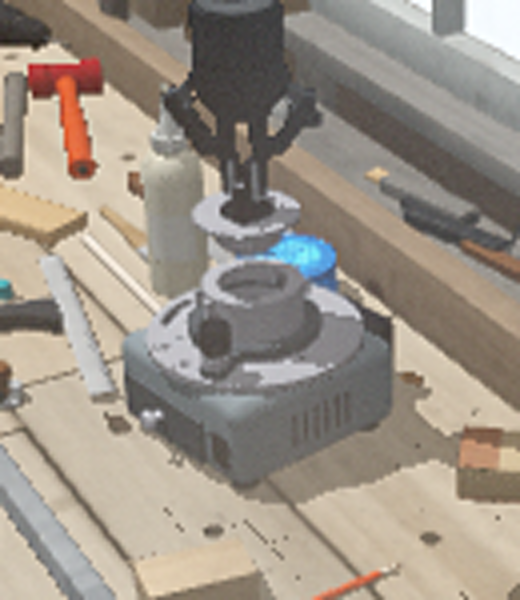

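The lid hangs level over the mouth (crop (245,210) above the rim at (255,285)), and the knob is at the finest hole. Lower it.

>>> drive_tool(series=[[0, 0, 0, 0.0005, 0.0005, -0.02, 0.005], [0, 0, 0, 0.0005, 0.0005, -0.035, 0.005], [0, 0, 0, 0.0005, 0.0005, -0.039, 0.005], [0, 0, 0, 0.0005, 0.0005, -0.041, 0.005], [0, 0, 0, 0.0005, 0.0005, -0.043, 0.005], [0, 0, 0, 0.0005, 0.0005, -0.045, 0.005], [0, 0, 0, 0.0005, 0.0005, -0.045, 0.005], [0, 0, 0, 0.0005, 0.0005, -0.045, 0.005]])

```text
t: 11.5
tool_pos: [0.58, 0.0507, 0.2049]
tool_rot: [0.001, -0.219, 0.976, -0.0]
wrist_force: [1.3, -0.6, -2.4]
finger_gap: 0.0117
grasp_force: 69.4
```

>>> drive_tool(series=[[0, 0, 0, 0, 0, -0.002, 0.005], [0, 0, 0, 0, 0, -0.004, 0.005], [0, 0, 0, 0, 0, -0.006, 0.005], [0, 0, 0, 0, 0, -0.008, 0.005], [0, 0, 0, 0, 0, -0.009, 0.005], [0, 0, 0, 0, 0, -0.009, 0.005]])

```text
t: 12.0
tool_pos: [0.5803, 0.0506, 0.1954]
tool_rot: [0.001, -0.219, 0.976, -0.0]
wrist_force: [5.7, -1.7, -2.4]
finger_gap: 0.0116
grasp_force: 69.5
```

>>> drive_tool(series=[[0, 0, 0, 0.0005, 0, -0.002, 0.005], [0, 0, 0, 0.0005, 0, -0.004, 0.005], [0, 0, 0, 0.0005, 0, -0.006, 0.005], [0, 0, 0, 0.0005, 0, -0.008, 0.005], [0, 0, 0, 0.0005, 0, -0.0095, 0.005], [0, 0, 0, 0.0005, 0, -0.0105, 0.005], [0, 0, 0, 0.0005, 0, -0.0105, 0.005], [0, 0, 0, 0.0005, 0, -0.0105, 0.005]])

```text
t: 12.67
tool_pos: [0.5808, 0.0507, 0.186]
tool_rot: [0.001, -0.219, 0.976, -0.0]
wrist_force: [2.3, -1.6, 11.2]
finger_gap: 0.0117
grasp_force: 71.2
```

Seated (height as predicted, 11 N downward). Now the twist, in two stages.

>>> drive_tool(series=[[0, 0, -0.07, 0, 0, 0, 0.005], [0, 0, -0.14, 0, 0, 0, 0.005], [0, 0, -0.21, 0, 0, 0, 0.005], [0, 0, -0.28, 0, 0, 0, 0.005], [0, 0, -0.35, 0, 0, 0, 0.005], [0, 0, -0.42, 0, 0, 0, 0.005], [0, 0, -0.49, 0, 0, 0, 0.005], [0, 0, -0.55, 0, 0, 0, 0.005], [0, 0, -0.6, 0, 0, 0, 0.005], [0, 0, -0.6, 0, 0, 0, 0.005], [0, 0, -0.6, 0, 0, 0, 0.005]])

```text
t: 13.58
tool_pos: [0.5805, 0.0491, 0.1861]
tool_rot: [0.001, 0.08, 0.997, -0.002]
wrist_force: [1.4, -10.4, 12.2]
finger_gap: 0.0119
grasp_force: 71.6
```

>>> drive_tool(series=[[0, 0, -0.05, 0, 0, 0, 0.005], [0, 0, -0.1, 0, 0, 0, 0.005], [0, 0, -0.15, 0, 0, 0, 0.005], [0, 0, -0.18, 0, 0, 0, 0.005], [0, 0, -0.185, 0, 0, 0, 0.005], [0, 0, -0.185, 0, 0, 0, 0.005], [0, 0, -0.185, 0, 0, 0, 0.005]])

```text
t: 14.17
tool_pos: [0.5805, 0.0491, 0.1861]
tool_rot: [0.001, 0.171, 0.985, -0.002]
wrist_force: [-0.2, -11.4, 12.1]
finger_gap: 0.0119
grasp_force: 71.7
```

```bash
python3 - <<'E'
from m import *
s=status.read_state();print(s['t'],s['tool_pos'],s['wrist_force'],s['moment'],s['finger_gap'],s['grasp_force'])
M=R.from_quat(np.r_[s['tool_rot'][1:],s['tool_rot'][0]]).as_matrix();print(M[:,2].round(4),np.rad2deg(np.arctan2(M[1,1],M[0,1]))-90+19.74)
im,d,P=snap('scene','s3'); v=im[120:230,190:300]; cv2.imwrite('pics/s3c.png',cv2.resize(v,None,fx=5,fy=5,interpolation=cv2.INTER_CUBIC)[...,::-1])
im,d,P2=snap('top','t3')
for nm,Q,B in(('s',P,(215,285,150,215)),('t',P2,(180,275,90,195))):
    S=Q[B[2]:B[3],B[0]:B[1]].reshape(-1,3); S=S[(abs(S[:,2]-.156)<.003)&(np.hypot(S[:,0]-.5793,S[:,1]-.0497)<.055)]; print(nm,len(S),np.median(S[:,2]))
k=comp(P2,.142,.175,(210,245,155,190));print('knob',k.sum(),P2[k].mean(0))
E
```

```text
14.1667 [0.58048212 0.04906425 0.18605349] [ -0.1758406  -11.41683977  12.10204589] [-1.91650641 -0.05695209  0.43890432] 0.011866833483570698 71.6778552532196
[ 0.0014 -0.0034 -1.    ] 0.0050482016130821705
s 155 0.15655096338074925
t 234 0.15587565734379083
knob 64 [0.49611139 0.03576117 0.15020857]
```

View pics/s3c.png

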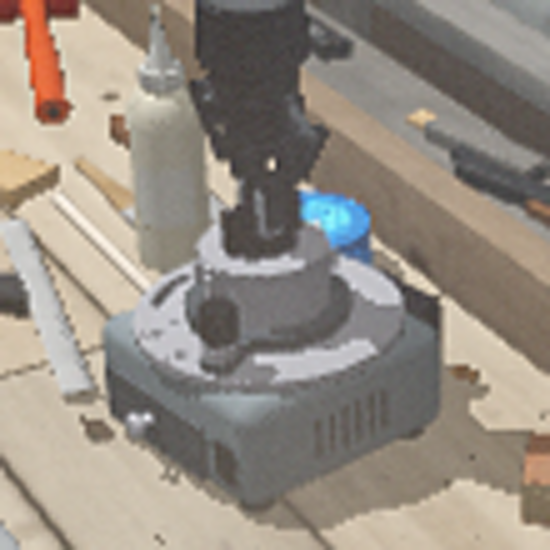

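The lid sits flat on the rim (crop (265,245), disc top measured at 156 mm). The handle is at 0.0° in the mill frame, the finger gap is unchanged so the bar is not skewed, and the knob is still home.

```bash
python3 -c "
from bench import ticket
print(ticket.close_job())"
```

```text
the job is handed in; nothing more can be done
None
```

The job is handed in, at about 14 s on the robot's clock and with no verdict returned: the plunger is home in the finest hole, and the bare steel lid is seated and held at the pulse mark (handle measured at 0° in the mill's frame).

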